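# Index the turntable and load its empty bay

### The job

Turn the work turntable by its brass posts until the empty bay faces the red pointer and the table rests in its stop there; then lay the wooden blank from the green mat flat in that bay, without dropping it, and leave the table at that stop. Leave the blank on the black rubber mat and the other things on the bench where they are.

Things in the scene. Friction and masses are not known exactly. Their poses are not given: they have to be found in the camera images.
- turntable (a joint): the turntable's angle on its fixed grey base (rad, growing anticlockwise seen from above, turns freely past a full turn; a multiple of 2 pi when the empty bay faces the red pointer). Spring-ball stops every pi/4 pull it in from about 0.07 rad away; between stops it stays where it is left. About 4 N on a post turns it.
- axis (a point): centre of the turntable's upper face (a plywood disc 280 mm across, 14 mm thick, its upper face 50 mm above the bench); z up, x and y turn with the disc. The disc has four bays, one every 90 degrees, their centres 78 mm from the axis; three hold finished blanks strapped down (highest point 42 mm above the disc), one is empty
- bay (a point): centre of the floor of the empty bay (level with the disc's upper face), 78 mm from the axis; its own -x points outward from the axis, its y along the bay's long side. Inside 40 mm (x) by 88 mm (y), with a 4 mm thick, 6 mm high aluminium rim all round
- load_point (a point): the place on the fixed base where the empty bay's centre must come: 78 mm from the turntable's axis on the line to the red pointer; z at the disc's upper face
- pointer (a point): top of the red pointer block (30 x 36 mm) on the fixed base beside the disc's edge, 164 mm from the axis, 48 mm above the bench
- green_pad: green bench mat, 90 x 125 x 5 mm, fixed on the bench; the blank to be loaded lies on it. Origin at the centre of its underside
- black_pad: black rubber mat, 90 x 125 x 5 mm, fixed on the bench; the blank lying on it must stay. Origin at the centre of its underside
- maple: loose pale maple blank, 32 (x) x 80 (y) x 34 mm (z); origin at the centre of its underside. On either mat at the start
- walnut: loose dark walnut blank, same size 32 (x) x 80 (y) x 34 mm (z); origin at the centre of its underside. On the other mat at the start
- post0 (a point): top of one of four upright brass posts on the disc (16 mm across, 50 mm tall, 120 mm from the axis, midway between bays) by which it is turned
- post1 (a point): top of one of four upright brass posts on the disc (16 mm across, 50 mm tall, 120 mm from the axis, midway between bays) by which it is turned
- post2 (a point): top of one of four upright brass posts on the disc (16 mm across, 50 mm tall, 120 mm from the axis, midway between bays) by which it is turned
- post3 (a point): top of one of four upright brass posts on the disc (16 mm across, 50 mm tall, 120 mm from the axis, midway between bays) by which it is turned
- glue: bystander: yellow glue bottle with a red cap, 48 mm across, 130 mm tall; origin at the centre of its underside
- stain: bystander: amber jar with a steel lid, 60 mm across, 70 mm tall; origin at the centre of its underside
- sander: bystander: cork sanding block with a red sole, 55 x 95 x 30 mm; origin at the centre of its underside
- mallet: bystander: wooden mallet lying down, head 70 x 120 x 60 mm, handle 190 mm toward its own -x; origin at the centre of its underside
- straightedge: bystander: steel straightedge, 30 x 300 x 6 mm; origin at the centre of its underside
- brush_cup: bystander: blue ceramic cup, 80 mm across, 100 mm tall; origin at the centre of its underside
Things that resemble listed ones, but are neither listed nor needed, are in the scene too. Of the things like the walnut, leave any that is blue or grey; of the rest the larger one is meant.

How it is judged:
By the outcome, as a careful person would: the job done as asked, in the order asked, and still so for the second after the job is handed in, with the robot touching nothing.
It also fails if it takes over 67 s, if anything falls off the work surface, if the arm or the gripper's body presses on something with over 40 N, if the wrist force passes 120 N, or if a joint passes its speed limit or range.

### The arm

A 6-joint arm with a two-finger parallel gripper is mounted at the origin on the work surface. World frame = base frame: x ahead of the robot, y to its left, z up, the work surface at z = 0. Lengths are in mm, angles in rad, forces in N, time in s.
With the tool pointing down it reaches from about 350 to 975 mm from the base axis. Payload 7.1 kg.
Tool frame: the origin (TCP) lies at the very end of the fingers, on their centre line; the grasp point (between the pads) lies 19 mm behind it; z points along the fingers, y is the line along which they close (so a half turn about z gives the same grasp; the last joint's range is limited). The gripper opens to 88 mm and grips with 3 to 60 N. Pads are 20 mm wide; open, the fingers measure 115 mm over their backs; the gripper's body (75 mm by 178 mm) begins 61 mm behind the grasp point.
Start: joints at [-0.019, 0.423, 1.63, -0, 1.089, -0.019], TCP at [624.984, 0.026, 222.675] pointing down, gripper open.
Joint ranges: [-3, 3], [-0.9, 2.11], [0.09, 2.58], [-1.31, 4.45], [0.11, 2.69], [-2.54, 2.54]. Speed limits (rad/s): [2.39, 2.39, 3.01, 3.14, 3.14, 3.14].

### API

Orientations are given as a rotation vector (axis times angle).
In Python, from workcell import ctrl, optics gives the robot as it stands.
- The arm moves only by the shell command python3 -m jog 'ROWS'. ROWS is JSON, a list of rows, each a list of 7 numbers: the shift along the tool's x, y, z in units of 40 mm (1.0 is 40 mm), then the turn, a rotation vector about the tool's x, y, z in units of 6 degrees (1.0 is 6 degrees), then the opening, from 0 (shut) to 1 (fully open). A call has 1 to 20 rows; each row shifts and turns the commanded pose from where the row before left it, along the tool's axes as they then stand; what a row does not reach is not made up. A row lasts 1/10 s, in which the tool goes at most 50 mm and 8.59 degrees, less where a joint would pass 70% of its speed; a pose out of reach is approached as far as the arm can. A call is refused whole if a number of a shift passes 1 or a number of a turn 1, either way. A call with a gripper value outside its range is refused whole. The fingers move at their own pace and stop on an object; the grip force is fixed at half the most. Time passes only in rows, so rows that do not move let the fingers close. It gives the time, the measured TCP pose, the force, the opening and the grip force at its end, in the units of the state.
- ctrl.get_obs(): the state, without advancing time (a new reading comes with each control period).
- optics.get_image(name): name is "scene" or "side" or "wrist"; returns the picture (384x512x3 uint8, red, green, blue); there is no depth.
- optics.camera_model(name): a dict with "fov_y" (degrees; the focal length in pixels is half the picture's height over the tangent of half this angle, whatever the lens; pixels are square), "cx", "cy" (the principal point, pixels), "view" (4x4, takes a point from world to camera coordinates); the wrist camera has in their place "hand_eye" (4x4, takes a point from camera to tool coordinates, whose origin is the TCP and whose axes are the flange's). Camera axes: x right, y up, looking along -z (the intrinsics and any distortion apply to the point x, -y, -z); pixel columns grow to the right and rows downward; lengths in mm; the calibration is good to about 2 mm. A picture is of the moment at which its call begins: read the wrist's pose just before it. camera_model takes no time and is no camera call.
- ctrl.close_job(): hands the job in; it is judged then, once.
Trained networks look in the newest picture that a camera, given by its name, has taken for a name from the list of things; names that differ only in an ending like _2 or _b are one class to them, and where a whole thing is asked for, a point or a joint stands for the part that bears it (a point fixed in the world has none). Each returns a list of dicts, best first, with "conf" (0 to 1); they miss things now and then, are a little off and sometimes report something else, mostly with a low value. They report only what shows in the picture. A call takes as long as a camera call. They do not tell look-alikes from the thing itself.
- optics.masks_of(target, camera): "pixels" (384x512 bool, what is visible of it) and "extent" ([centre column, centre row, width, height] in pixels, round what is visible of it).
The state is a dict: "t": time; "qpos": joint angles; "qvel": joint speeds; "joint_torque": joint torques, N m; "ee_pos": TCP position; "orientation": TCP orientation; "ft_force": force on the tool from outside, world axes, zero at the start; "moment": the same for the moment, N m; "width": finger opening in mm; "grasp_force": force on a finger pad.
Only numpy, scipy, OpenCV 4.12 (cv2) and the standard library are available. Lean on these libraries where they do the work, as an engineer would, in place of code of your own. Each camera call takes 0.05 s, during which the arm holds its last target. There are 200 camera calls.

## Working session

There is one attempt and no reset: what is moved stays moved. The work goes in short steps, Python scripts to look and compute and a shell command to move; the robot and the scene stay as the last step left them, time stands still between calls to the robot, and variables do not carry over. Pictures are saved under pics/ and viewed, at most 10 in all, crops included, and the job is handed in when it is done.

```bash
ls; mkdir -p pics
python3 - <<'E'
from workcell import ctrl, optics
import cv2, numpy as np
o=ctrl.get_obs(); print({k:np.round(v,3).tolist() for k,v in o.items()})
ims=[]
for n in ("scene","side"):
    m=optics.camera_model(n); print(n,m)
    im=optics.get_image(n); cv2.imwrite(f"pics/{n}0.png",im[:,:,::-1])
    cv2.imwrite(f"pics/{n}0b.png",cv2.resize(im[:,:,::-1],(800,600),interpolation=cv2.INTER_CUBIC))
print(optics.camera_model("wrist"))
E
```

```text
pics
{'t': 0.0, 'qpos': [-0.019, 0.424, 1.631, -0.0, 1.089, -0.019], 'qvel': [-0.0, 0.001, 0.002, -0.002, 0.0, -0.0], 'joint_torque': [0.001, -54.462, -27.367, 0.064, 0.023, -0.0], 'ee_pos': [624.447, 0.042, 221.893], 'orientation': [-2.221, -2.221, 0.002], 'ft_force': [0.019, 0.154, -0.334], 'moment': [0.005, 0.0, -0.023], 'grasp_force': 0.0, 'width': 87.346}
scene {'fov_y': 52.53665528822979, 'cx': 257.0260805839996, 'cy': 185.6514200451054, 'view': array([[-6.04727404e-01,  7.96201411e-01, -1.91853992e-02,
         3.14674751e+02],
       [-5.89377815e-01, -4.31179941e-01,  6.83167366e-01,
         2.75066038e+02],
       [ 5.35666462e-01,  4.24437477e-01,  7.30009774e-01,
        -1.49334185e+03],
       [ 0.00000000e+00,  0.00000000e+00,  0.00000000e+00,
         1.00000000e+00]])}
side {'fov_y': 52.737084166984026, 'cx': 253.16218513948883, 'cy': 190.31572917658144, 'view': array([[-9.38071339e-01, -3.46424545e-01,  3.49240814e-03,
         5.35199285e+02],
       [ 1.84788890e-01, -4.91805727e-01,  8.50870257e-01,
        -1.99078534e+02],
       [-2.93044755e-01,  7.98822360e-01,  5.25364264e-01,
        -9.94916197e+02],
       [ 0.00000000e+00,  0.00000000e+00,  0.00000000e+00,
         1.00000000e+00]])}
{'fov_y': 61.104537980562725, 'cx': 257.7048122801747, 'cy': 190.4411834730951, 'hand_eye': array([[-2.92256864e-05,  9.54834337e-01,  2.97138669e-01,
         8.12550592e+01],
       [ 9.99999985e-01,  7.87570321e-05, -1.54723156e-04,
         5.37550552e-01],
       [-1.71136741e-04,  2.97138660e-01, -9.54834324e-01,
        -1.61550012e+02],
       [ 0.00000000e+00,  0.00000000e+00,  0.00000000e+00,
         1.00000000e+00]])}
```

View pics/scene0b.png

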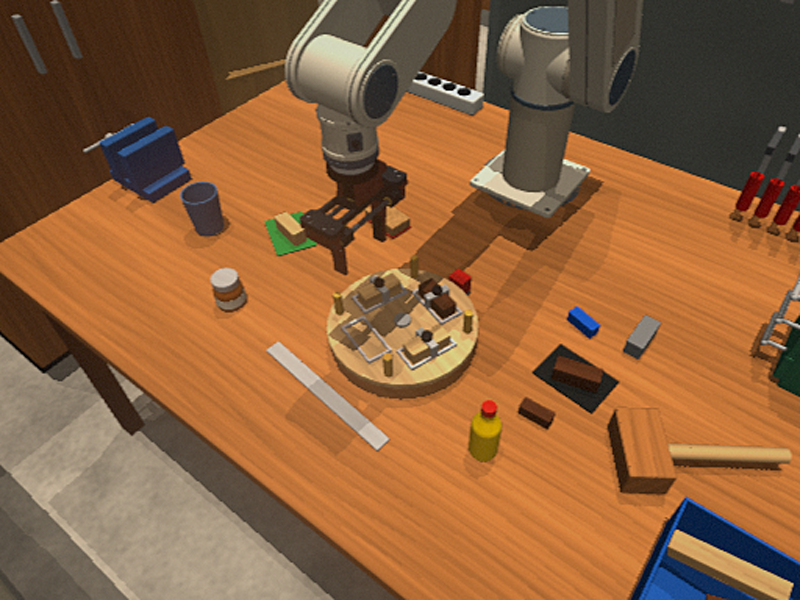

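View pics/side0b.png

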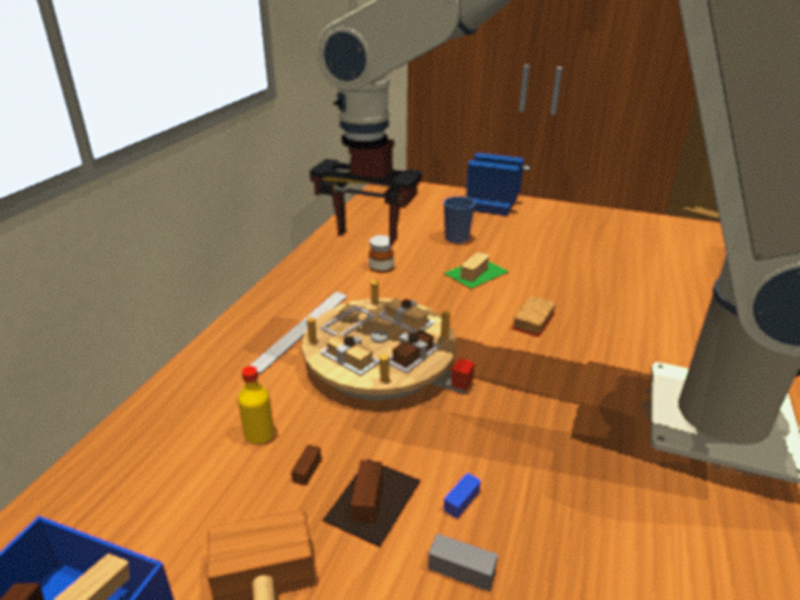

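The picture (800×600 scene view) shows the turntable at about (403,325) and the red pointer at (458,280). The empty bay at (365,340) is roughly opposite the pointer.

- **Pale, maple-like things:** the blank on the green mat (290,228), strapped blanks on the disc (380,290) and (425,348), a stick in the blue bin (730,565), and the cork sander (395,222).
- **Walnut-like things, all to be left:** on the black mat (578,375), a small one (537,411), a blue one (583,321), a grey one (642,336), and a strapped one (438,298).

I choose the pale blank on the green mat.

```bash
cat > h.py <<'E'
import numpy as np, cv2
from workcell import ctrl, optics
from scipy.spatial.transform import Rotation as R
def K(m): f=192/np.tan(np.radians(m["fov_y"]/2)); return f,m["cx"],m["cy"]
def pose(n):
    m=optics.camera_model(n)
    if n=="wrist":
        o=ctrl.get_obs(); T=np.eye(4); T[:3,:3]=R.from_rotvec(o["orientation"]).as_matrix(); T[:3,3]=o["ee_pos"]
        return m, T@m["hand_eye"]
    return m, np.linalg.inv(m["view"])
def back(P,uv,z):
    "pixels -> world points on plane z"
    m,T=P; f,cx,cy=K(m); uv=np.atleast_2d(uv).astype(float)
    d=np.c_[(uv[:,0]-cx)/f,-(uv[:,1]-cy)/f,-np.ones(len(uv))]@T[:3,:3].T
    o=T[:3,3]; return o+d*((z-o[2])/d[:,2])[:,None]
def proj(P,X):
    m,T=P; f,cx,cy=K(m); c=(np.atleast_2d(X)-T[:3,3])@T[:3,:3]
    return np.c_[cx+f*c[:,0]/-c[:,2], cy-f*c[:,1]/-c[:,2]]
def tri(Ps,uvs):
    A=np.zeros((3,3));b=np.zeros(3)
    for P,uv in zip(Ps,uvs):
        o=P[1][:3,3]; d=back(P,uv,0)[0]-o; d/=np.linalg.norm(d); M=np.eye(3)-np.outer(d,d); A+=M;b+=M@o
    return np.linalg.solve(A,b)
E
python3 - <<'E'
from h import *
for n in ("scene","side"):
    P=pose(n); optics.get_image(n)
    for t,z in (("turntable",50),("pointer",48),("post0",100),("maple",22),("green_pad",5),("black_pad",5),("sander",30),("glue",0),("stain",0),("brush_cup",0)):
        for r in optics.masks_of(t,n)[:5]:
            c=r["pixels"]; ys,xs=np.nonzero(c); e=r["extent"]
            if r["conf"]<.3: continue
            uv=[xs.mean(),ys.mean()]
            if t=="post0": uv=[xs[ys<=ys.min()+1].mean(),ys.min()+1.5]
            print(n,t,round(r["conf"],2),np.round(e),np.round(back(P,uv,z)[0]))
E
```

```text
scene turntable 0.87 [257. 204.  94.  86.] [595.  61.  50.]
scene post0 0.64 [259. 206.  99.  86.] [476.  -2. 100.]
scene maple 0.78 [187. 147.  18.  20.] [ 497. -326.   22.]
scene green_pad 0.6 [185. 149.  32.  27.] [ 517. -327.    5.]
scene black_pad 0.94 [370. 243.  57.  34.] [480. 359.   5.]
scene black_pad 0.49 [129. 135.  28.  35.] [ 552. -562.    5.]
scene sander 0.56 [248. 143.  27.  21.] [ 350. -148.   30.]
scene glue 0.66 [310. 277.  25.  40.] [662. 284.   0.]
scene glue 0.61 [257. 205.  90.  81.] [560.  34.   0.]
scene glue 0.61 [213. 254.  81.  66.] [765.  28.   0.]
scene stain 0.9 [148. 184.  22.  29.] [ 696. -317.    0.]
scene brush_cup 0.7 [130. 134.  26.  33.] [ 548. -569.    0.]
side turntable 0.95 [242. 215. 104.  70.] [576.  70.  50.]
side turntable 0.63 [235. 316.  22.  37.] [471. 381.  50.]
side pointer 0.62 [247. 217. 110.  76.] [565.  75.  48.]
side post0 0.83 [245. 218. 101.  73.] [634. -54. 100.]
side maple 0.46 [305. 169.  17.  15.] [ 497. -326.   22.]
side green_pad 0.79 [307. 178.  35.  14.] [ 488. -312.    5.]
side black_pad 0.61 [238. 324.  62.  51.] [465. 367.   5.]
side sander 0.57 [343. 203.  30.  23.] [ 333. -150.   30.]
side sander 0.44 [234. 318.  26.  38.] [477. 368.  30.]
side glue 0.92 [164. 261.  22.  53.] [730. 247.   0.]
side stain 0.89 [245. 162.  18.  21.] [ 735. -345.    0.]
side brush_cup 0.87 [294. 143.  19.  25.] [ 613. -613.    0.]
```

Run:
```python
from h import *
from scipy.optimize import least_squares
S=pose("scene"); D=pose("side"); s=.64
ps=np.array([(415,256),(468,314),(388,355),(338,293)])*s   # order around
pd=np.array([(446,313),(384,357),(312,320),(375,283)])*s
# match: triangulate and print
for a in ps:
    print([np.round(tri((S,D),(a,b))).tolist() for b in pd])
print("pointer",tri((S,D),(np.array((460,275))*s,np.array((464,364))*s)))
print("pads", back(S,np.array([[265,221],[303,213],[323,243],[280,253]])*s,5).round())
```

```text
[[474.0, -0.0, 100.0], [531.0, 70.0, 103.0], [622.0, 140.0, 207.0], [570.0, 75.0, 197.0]]
[[486.0, 116.0, 114.0], [533.0, 158.0, 96.0], [618.0, 212.0, 193.0], [572.0, 167.0, 197.0]]
[[546.0, -26.0, -7.0], [599.0, 20.0, -35.0], [689.0, 102.0, 98.0], [638.0, 50.0, 104.0]]
[[530.0, -170.0, -36.0], [593.0, -81.0, -29.0], [689.0, 26.0, 114.0], [633.0, -57.0, 98.0]]
pointer [420.22375655  70.10608096  48.59951819]
pads [[ 502. -407.    5.]
 [ 430. -356.    5.]
 [ 479. -249.    5.]
 [ 558. -303.    5.]]
```

Run:
```python
from h import *
a=cv2.imread("pics/scene0.png")[155:260,200:320]; b=cv2.imread("pics/side0.png")[170:260,185:315]
a=cv2.resize(a,(400,350),interpolation=cv2.INTER_CUBIC); b=cv2.resize(b,(400,277),interpolation=cv2.INTER_CUBIC)
c=cv2.imread("pics/scene0.png")[130:170,160:250]; d=cv2.imread("pics/side0.png")[150:190,280:370]
c=cv2.resize(c,None,fx=400/90,fy=400/90,interpolation=cv2.INTER_CUBIC);d=cv2.resize(d,None,fx=400/90,fy=400/90,interpolation=cv2.INTER_CUBIC)
b=cv2.copyMakeBorder(b,0,350-277,0,0,cv2.BORDER_CONSTANT)
cv2.imwrite("pics/crop1.png",np.vstack([np.hstack([a,b]),np.hstack([c,d])]))
```

```text
(no output)
```

View pics/crop1.png

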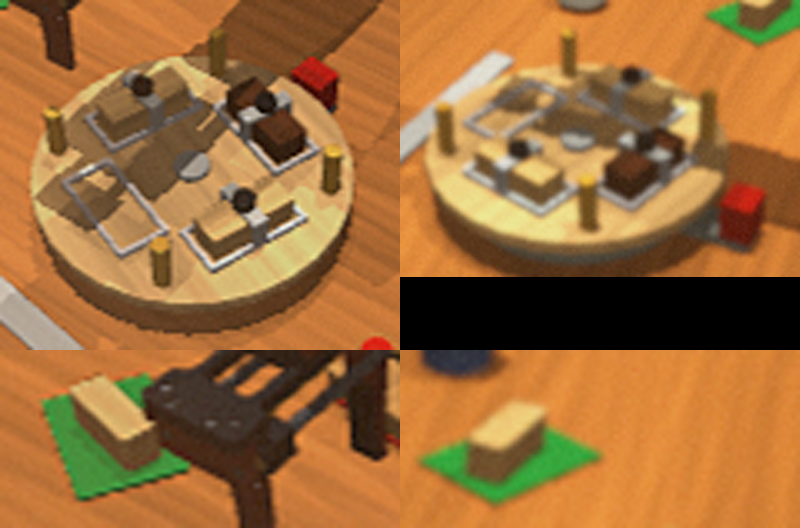

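The crops show the posts clearly and the pale blank on the green mat (scene about (187,147) px, side (305,169) px); it is maple, so the walnut on the black mat stays. Post fit: axis ≈ (582,51), radius about 119 mm (given: 120). The pointer is at bearing 173°, 163.5 mm out (given: 164), and the empty bay is at −20°. So the table needs about 167° clockwise. I'll cage the post at (689,102) loosely.

```bash
python3 -m jog '[[0.85,0.54,0,0,0,0,0.45],[0.85,0.54,0,0,0,0,0.45],[0.85,0.54,0,0,0,0,0.45],[0,0,0.1,0,0,-1,0.45],[0,0,0.1,0,0,-1,0.45],[0,0,0.1,0,0,-1,0.45],[0,0,0.1,0,0,-1,0.45],[0,0,0.1,0,0,-1,0.45],[0,0,0.1,0,0,-1,0.45],[0,0,0.1,0,0,-1,0.45],[0,0,0.1,0,0,-1,0.45],[0,0,0.1,0,0,-1,0.45],[0,0,0.1,0,0,-1,0.45],[0,0,0.1,0,0,-1,0.45],[0,0,0.1,0,0,-1,0.45],[0,0,0.1,0,0,-1,0.45],[0,0,0.1,0,0,-1,0.45],[0,0,0,0,0,-1,0.45],[0,0,0,0,0,-1,0.45],[0,0,0,0,0,-1,0.45]]'
python3 -m jog '[[0,0,0,0,0,-1,0.45],[0,0,0,0,0,-1,0.45],[0,0,0,0,0,-0.27,0.45],[0,0,0,0,0,0,0.45],[0,0,0,0,0,0,0.45]]'
cat >> h.py <<'E'
def tool():
    o=ctrl.get_obs(); M=R.from_rotvec(o["orientation"]).as_matrix(); return np.array(o["ee_pos"]),M
def yaw(M): return np.degrees(np.arctan2(M[1,1],M[0,1]))
E
python3 - <<'E'
from h import *
p,M=tool(); print(p.round(1),yaw(M).round(1),M[:,2].round(3))
print("post in tool units",(M.T@(np.array([689.5,101.5,70])-p)/40).round(3))
P=pose("wrist"); im=optics.get_image("wrist")
print("expected px",proj(P,[[689.5,101.5,100],[582.4,50.8,50]]).round())
cv2.imwrite("pics/w1.png",im[:,:,::-1])
E
```

```text
t: 3.2
ee_pos: [689.8, 102.0, 166.5]
orientation: [0.335, -3.123, -0.0]
ft_force: [-0.2, 0.3, 0.3]
width: 39.4
grasp_force: 0.0
t: 3.7
ee_pos: [689.8, 102.0, 166.6]
orientation: [0.693, -3.064, -0.0]
ft_force: [-0.0, 0.1, 0.9]
width: 39.3
grasp_force: 0.0
[689.8 102.  166.6] 115.5 [-0.  0. -1.]
post in tool units [ 0.011 -0.009  2.416]
expected px [[258. 204.]
 [259.  39.]]
```

View pics/w1.png

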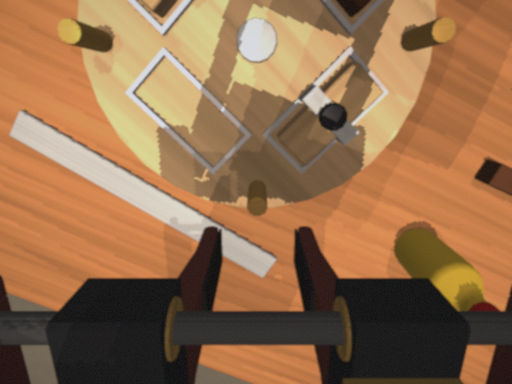

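The wrist view shows the hub at (257,40) against an expected (259,39), and the post at (257,195) centred between the fingers. The calibration agrees, so I'm going down.

```bash
python3 -m jog '[[0,0,0.5,0,0,0,0.45],[0,0,0.8,0,0,0,0.45],[0,0,0.7,0,0,0,0.45],[0,0,0.3,0,0,0,0.45],[0,0,0,0,0,0,0.3],[0,0,0,0,0,0,0.3]]'
python3 -m jog '[[0.004,-0.157,0,0,0,0.5,0.3],[0.004,-0.157,0,0,0,0.5,0.3],[0.016,-0.314,0,0,0,1,0.3],[0.016,-0.314,0,0,0,1,0.3],[0.016,-0.314,0,0,0,1,0.3],[0.016,-0.314,0,0,0,1,0.3],[0.016,-0.314,0,0,0,1,0.3],[0.016,-0.314,0,0,0,1,0.3],[0.016,-0.314,0,0,0,1,0.3],[0.016,-0.314,0,0,0,1,0.3]]'
python3 - <<'E'
from h import *
p,M=tool(); d=p-[582.4,50.8,0]; print(yaw(M), np.hypot(*d[:2]),np.degrees(np.arctan2(d[1],d[0])),p)
E
```

```text
t: 4.35
ee_pos: [690.4, 102.1, 75.5]
orientation: [-0.696, 3.063, -0.0]
ft_force: [0.1, 0.4, 0.7]
width: 27.8
grasp_force: 0.0
t: 5.35
ee_pos: [688.7, -7.6, 77.0]
orientation: [0.776, 3.04, 0.001]
ft_force: [0.5, -0.4, -0.3]
width: 25.9
grasp_force: 0.0
61.353820014603244 121.28373340750936 -28.77174981735291 [688.71054172  -7.57647394  77.02312635]
```

```bash
python3 -m jog '[[0.016,-0.314,0,0,0,1,0.3],[0.016,-0.314,0,0,0,1,0.3],[0.016,-0.314,0,0,0,1,0.3],[0.016,-0.314,0,0,0,1,0.3],[0.016,-0.314,0,0,0,1,0.3],[0.016,-0.314,0,0,0,1,0.3],[0.016,-0.314,0,0,0,1,0.3],[0.016,-0.314,0,0,0,1,0.3],[0.016,-0.314,0,0,0,1,0.3],[0.016,-0.314,0,0,0,1,0.3],[0.016,-0.314,0,0,0,1,0.3],[0.016,-0.314,0,0,0,1,0.3],[0.016,-0.314,0,0,0,1,0.3],[0.016,-0.314,0,0,0,1,0.3],[0.016,-0.314,0,0,0,1,0.3],[0.004,-0.157,0,0,0,0.5,0.3],[0.004,-0.157,0,0,0,0.5,0.3],[0.004,-0.157,0,0,0,0.5,0.3],[0.004,-0.157,0,0,0,0.5,0.3]]'
python3 - <<'E'
from h import *
p,M=tool(); d=p-[582.4,50.8,0]; print(yaw(M), np.hypot(*d[:2]),np.degrees(np.arctan2(d[1],d[0])),p)
P=pose("wrist"); im=optics.get_image("wrist"); cv2.imwrite("pics/w2.png",im[:,:,::-1])
c=np.array([582.4,50.8,50])
for a in (173.2-15,173.2,173.2+15): print(a,proj(P,c+78*np.array([np.cos(np.radians(a)),np.sin(np.radians(a)),0])).round())
E
```

```text
t: 7.25
ee_pos: [505.6, -41.8, 76.7]
orientation: [2.851, 1.314, 0.006]
ft_force: [0.7, 0.9, 0.1]
width: 25.9
grasp_force: 0.2
-40.51930908092286 120.35521002201757 -129.67372646311898 [505.56343645 -41.83648893  76.68401632]
158.2 [[116.  63.]]
173.2 [[136.  98.]]
188.2 [[163. 126.]]
```

View pics/w2.png

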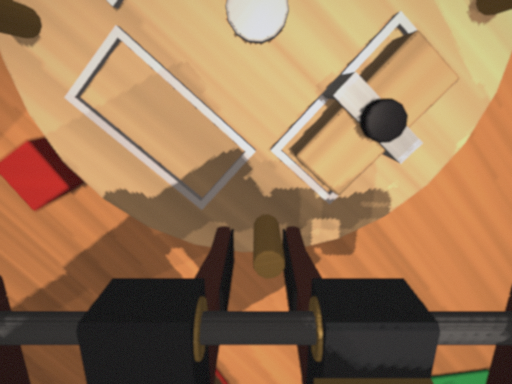

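The wrist view shows the empty bay, corners (118,28), (70,97), (204,203) and (253,152), about 14° short of the red pointer at (38,172). The post at (267,240) is still caged.

```bash
python3 -m jog '[[0.004,-0.157,0,0,0,0.5,0.3],[0.004,-0.157,0,0,0,0.5,0.3],[0.004,-0.157,0,0,0,0.5,0.3],[0.004,-0.157,0,0,0,0.5,0.3],[0.002,-0.09,0,0,0,0.3,0.3],[0,0,0,0,0,0,0.3],[0,0.11,0,0,0,-0.35,0.3],[0,0,0,0,0,0,0.3],[0,0,0,0,0,0,0.3]]'
cat > tt.py <<'E'
from h import *
# bay rim corners in the wrist picture by colour-free line fit: refine expected corners
from scipy.optimize import minimize
def bay_angle(n="wrist",c=(582.4,50.8),lo=160,hi=190):
    P=pose(n); im=optics.get_image(n); g=cv2.cvtColor(im,cv2.COLOR_RGB2HSV).astype(float)
    s=cv2.GaussianBlur(g[:,:,2]*1-g[:,:,1],(3,3),0)   # bright and unsaturated = aluminium
    def rim(a,dx,dy):
        t=np.linspace(-1,1,41); x=np.r_[22*np.ones(41),-22*np.ones(41),22*t,22*t]; y=np.r_[46*t,46*t,46*np.ones(41),-46*np.ones(41)]
        r=np.radians(a); u=np.array([np.cos(r),np.sin(r)]); v=np.array([-u[1],u[0]])
        return np.c_[np.array(c)+[dx,dy]+(78+x)[:,None]*u+y[:,None]*v, np.full(164,56)]
    def f(q):
        uv=proj(P,rim(*q)).astype(np.float32)
        return -cv2.remap(s,uv[:,0],uv[:,1],cv2.INTER_LINEAR,borderValue=-200).mean()
    best=min(((f((a,dx,dy)),a,dx,dy) for a in np.arange(lo,hi,1) for dx in range(-6,7,2) for dy in range(-6,7,2)))
    r=minimize(f,best[1:],method="Nelder-Mead",options=dict(initial_simplex=np.array(best[1:])+np.array([[0,0,0],[.7,0,0],[0,1,0],[0,0,1]])))
    return r.x,r.fun,best[0],P,im,rim
if __name__=="__main__":
    x,f,b,P,im,rim=bay_angle(); print(x.round(2),f,b)
    for uv in proj(P,rim(*x)): cv2.circle(im,(int(uv[0]),int(uv[1])),0,(255,0,255),-1)
    p,M=tool(); d=p-[582.4,50.8,0]; print(yaw(M),np.degrees(np.arctan2(d[1],d[0])),p)
    import sys; cv2.imwrite(sys.argv[1],im[:,:,::-1])
    hs=cv2.cvtColor(im,cv2.COLOR_RGB2HSV); red=((hs[:,:,0]<8)|(hs[:,:,0]>172))&(hs[:,:,1]>200)&(hs[:,:,2]>120); red=red.astype(np.uint8)
    k,l,st,ce=cv2.connectedComponentsWithStats(red); i=1+st[1:,4].argmax(); print("red",st[i],back(P,ce[i],48))
E
python3 tt.py pics/w3.png
```

```text
t: 8.2
ee_pos: [487.6, -24.4, 75.2]
orientation: [2.971, 1.02, 0.002]
ft_force: [0.0, 0.3, -0.1]
width: 26.4
grasp_force: 0.0
[173.32   2.35  -0.57] -178.80822232874428 -178.01682746701124
-52.10765006091015 -141.65901585463754 [487.38022105 -24.352523    75.05939183]
red [ 74 212  15  17  78] [[423.32277774  64.81107443  48.        ]]
```

View pics/w3.png

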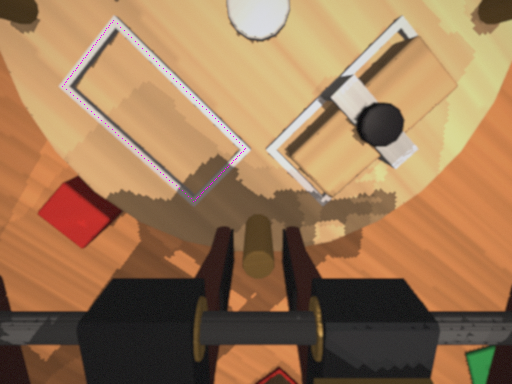

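The overlaid rim fits the bay well (bearing 173.3°), and the post at (258,245) is free between the fingers. I'll check the pointer's bearing against the hub in the same picture.

Run:
```python
from h import *
P=pose("wrist"); im=cv2.imread("pics/w3.png")
hs=cv2.cvtColor(im,cv2.COLOR_BGR2HSV).astype(int); 
red=(((hs[:,:,0]<8)|(hs[:,:,0]>172))&(hs[:,:,1]>170)&(hs[:,:,2]>60))
red[:, 130:]=False
m=(red&(hs[:,:,2]>150)).astype(np.uint8); k,l,st,ce=cv2.connectedComponentsWithStats(red.astype(np.uint8)); i=1+st[1:,4].argmax(); print(st[i]); 
q=cv2.minAreaRect(np.argwhere(l==i)[:,::-1].astype(np.int32)); print(q)
g=np.percentile(hs[:,:,2][l==i],[10,50,90]);print(g)
for nm,c in (("axis",np.array([584.75,50.2])),("prior",np.array([582.4,50.8]))):
  for b in (172,173.2,174.5):
    r=np.radians(b); u=np.array([np.cos(r),np.sin(r)]); v=np.array([-u[1],u[0]])
    print(nm,b,proj(P,[[*(c+(164+x)*u+y*v),48] for x,y in ((-15,-18),(-15,18),(15,18),(15,-18))]).round().tolist())
top=[(38,212),(70,182),(118,215),(82,246)]
t=back(P,top,48)[:,:2]; print(t.round(), [np.linalg.norm(t[i]-t[i-1]).round(1) for i in range(4)]); c=t.mean(0); d=c-[584.75,50.2]; print(np.degrees(np.arctan2(d[1],d[0])),np.hypot(*d))
```

```text
[  38  177   82   71 3132]
((78.43090057373047, 211.9578857421875), (64.49259185791016, 54.19545364379883), 38.480194091796875)
[ 74. 188. 193.]
axis 172 [[58.0, 177.0], [106.0, 217.0], [77.0, 247.0], [30.0, 210.0]]
axis 173.2 [[62.0, 181.0], [111.0, 220.0], [82.0, 251.0], [34.0, 214.0]]
axis 174.5 [[67.0, 185.0], [115.0, 223.0], [88.0, 254.0], [40.0, 219.0]]
prior 172 [[56.0, 179.0], [103.0, 219.0], [74.0, 249.0], [27.0, 212.0]]
prior 173.2 [[60.0, 183.0], [108.0, 222.0], [80.0, 253.0], [32.0, 216.0]]
prior 174.5 [[64.0, 187.0], [113.0, 225.0], [85.0, 256.0], [37.0, 221.0]]
[[412.  88.]
 [441.  82.]
 [440.  48.]
 [408.  55.]] [np.float64(33.1), np.float64(30.1), np.float64(33.7), np.float64(33.4)]
173.53607004097015 160.54295618576407
```

Pointer bearing is 173.5° and bay bearing 173.3°, so the table is in the stop. Next I lift off and go to the green mat.

```bash
python3 -m jog '[[0,0,-0.5,0,0,0,0.3],[0,0,-1,0,0,0,0.3],[0,0,-1,0,0,0,0.3],[0,0,-0.8,0,0,0,0.3],[-0.63,0.71,0,0,0,0,0.68],[-0.63,0.71,0,0,0,0,0.68],[-0.63,0.71,0,0,0,0,0.68],[-0.63,0.71,0,0,0,0,0.68],[-0.63,0.71,0,0,0,0,0.68],[-0.63,0.71,0,0,0,0,0.68],[-0.63,0.71,0,0,0,0,0.68],[0,0,0,0,0,0,0.68],[0,0,0,0,0,0,0.68]]'
python3 - <<'E'
from h import *
p,M=tool(); print(p.round(1),yaw(M).round(1))
P=pose("wrist"); im=optics.get_image("wrist")
print(proj(P,[[497,-326,22]]).round())
for r in optics.masks_of("maple","wrist")[:3]:
    print(r["conf"],np.round(r["extent"]))
r=optics.masks_of("maple","wrist")
if r:
    cs,_=cv2.findContours(r[0]["pixels"].astype(np.uint8),cv2.RETR_EXTERNAL,cv2.CHAIN_APPROX_NONE); cv2.drawContours(im,cs,-1,(255,0,255),1)
cv2.imwrite("pics/w4.png",im[:,:,::-1])
E
```

```text
t: 9.55
ee_pos: [469.5, -289.8, 206.5]
orientation: [-2.972, -1.017, 0.0]
ft_force: [-0.8, 0.3, 0.1]
width: 59.8
grasp_force: 0.0
[ 469.5 -289.8  206.5] -52.2
[[299. 168.]]
0.6 [301. 170.  62.  74.]
```

View pics/w4.png

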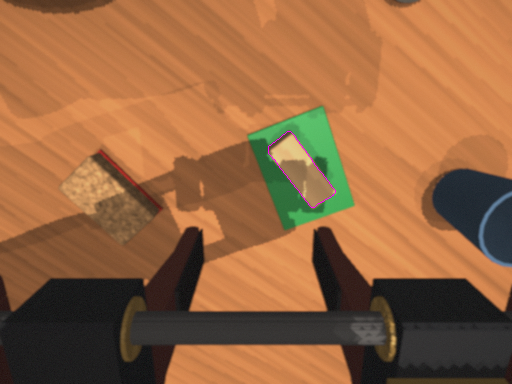

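The wrist view shows the pale blank on the green mat, outlined at (301,170) px, with the sander at (110,197) and the cup at (480,215) well clear.

Run:
```python
from h import *
P=pose("wrist"); optics.get_image("wrist"); r=optics.masks_of("maple","wrist")[0]
pts=np.argwhere(r["pixels"])[:,::-1]
q=back(P,cv2.boxPoints(cv2.minAreaRect(pts.astype(np.int32))),39)[:,:2]
w=back(P,pts,39)[:,:2]; (c,s,a)=cv2.minAreaRect(w.astype(np.float32)); print(np.round(c,1),np.round(s,1),a)
b=cv2.boxPoints((c,s,a)); e=max([b[1]-b[0],b[2]-b[1]],key=np.linalg.norm); L=np.degrees(np.arctan2(e[1],e[0])); print("long axis",L%180)
p,M=tool(); al=(L+90-yaw(M)+90)%180-90; print("turn ccw",al,"units z",-al/6)
print("shift units",(M.T@(np.r_[c,17]-p)/40).round(3))
```

```text
[ 498.8 -325.1] [84.3 32.6] 76.42218780517578
long axis 76.42215
turn ccw 38.420959305826216 units z -6.403493217637703
shift units [-0.     1.166  4.743]
```

```bash
python3 -m jog '[[0,0.588,0,0,0,0,0.68],[0,0.588,0,0,0,0,0.68],[0,0,0.5,0,0,-0.915,0.68],[0,0,0.5,0,0,-0.915,0.68],[0,0,0.5,0,0,-0.915,0.68],[0,0,0.5,0,0,-0.915,0.68],[0,0,0.5,0,0,-0.915,0.68],[0,0,0.4,0,0,-0.915,0.68],[0,0,0.4,0,0,-0.915,0.68],[0,0,0,0,0,0,0.68]]'
python3 - <<'E'
from h import *
p,M=tool(); print(p.round(1),yaw(M).round(1)); print((M.T@(np.array([498.3,-327,15])-p)/40).round(3))
P=pose("wrist"); im=optics.get_image("wrist")
for r in optics.masks_of("maple","wrist")[:1]:
    pts=np.argwhere(r["pixels"])[:,::-1]; w=back(P,pts,39)[:,:2]; print(r["conf"],cv2.minAreaRect(w.astype(np.float32)))
E
```

```text
t: 10.8
ee_pos: [497.9, -324.9, 72.8]
orientation: [-2.465, -1.942, 0.002]
ft_force: [-0.2, 0.4, -0.4]
width: 59.7
grasp_force: 0.0
[ 497.9 -324.9   72.8] -13.5
[-0.051  0.028  1.445]
0.76 ((498.7274169921875, -324.513427734375), (84.66398620605469, 32.39433288574219), 75.326904296875)
```

```bash
python3 -m jog '[[-0.05,0.02,0.5,0,0,0,0.68],[0,0,0.6,0,0,0,0.68],[0,0,0.34,0,0,0,0.68],[0,0,0,0,0,0,0.68],[0,0,0,0,0,0,0.1],[0,0,0,0,0,0,0.1],[0,0,0,0,0,0,0.1],[0,0,0,0,0,0,0.1],[0,0,0,0,0,0,0.1],[0,0,0,0,0,0,0.1]]'
python3 -m jog '[[0,0,-0.3,0,0,0,0.1],[0,0,-0.8,0,0,0,0.1],[0,0,-0.9,0,0,0,0.1],[0,0,-0.9,0,0,0,0.1],[0,0,-0.9,0,0,0,0.1],[0,0,-0.3,0,0,0,0.1],[0,0,0,0,0,0,0.1]]'
python3 - <<'E'
from h import *
p,M=tool(); print(p.round(1),yaw(M).round(1)); 
r=np.radians(173.3); t=np.array([584.75,50.2])+78*np.array([np.cos(r),np.sin(r)]); print(t)
print("turn units", -(-6.7-yaw(M))/6, "shift",(M.T@(np.r_[t,164]-p)/40).round(3))
E
```

```text
t: 11.9
ee_pos: [499.5, -328.9, 17.8]
orientation: [2.469, 1.941, 0.0]
ft_force: [-1.4, 0.2, 6.2]
width: 31.9
grasp_force: 30.0
t: 12.6
ee_pos: [500.1, -329.3, 183.2]
orientation: [2.467, 1.939, 0.002]
ft_force: [-0.5, -0.3, 0.0]
width: 31.8
grasp_force: 30.0
[ 500.1 -329.3  183.2] -13.6
[507.28268934  59.30031749]
turn units -1.1579833086163311 shift [ 9.484 -2.121  0.458]
```

```bash
python3 -m jog '[[0.5,-0.11,0,0,0,0,0.1],[0.948,-0.212,0,0,0,0,0.1],[0.948,-0.212,0,0,0,0,0.1],[0.948,-0.212,0,0,0,0,0.1],[0.948,-0.212,0,0,0,0,0.1],[0.948,-0.212,0,0,0,0,0.1],[0.948,-0.212,0,0,0,0,0.1],[0.948,-0.212,0,0,0,0,0.1],[0.948,-0.212,0,0,0,0,0.1],[0.948,-0.212,0,0,0,0,0.1],[0.45,-0.1,0,0,0,0,0.1],[0,0,0,0,0,-0.6,0.1],[0,0,0,0,0,-0.56,0.1],[0,0,0.5,0,0,0,0.1],[0,0,0,0,0,0,0.1],[0,0,0,0,0,0,0.1]]'
python3 tt.py pics/w5.png; cp pics/w5.png pics/w5raw.png
python3 - <<'E'
from h import *
P=pose("wrist"); optics.get_image("wrist"); p,M=tool()
for r in optics.masks_of("maple","wrist"):
    pts=np.argwhere(r["pixels"])[:,::-1]; w=back(P,pts,p[2]-12.8+34)[:,:2]
    c,s,a=cv2.minAreaRect(w.astype(np.float32)); print(r["conf"],np.round(c,1),np.round(s,1),a, (M.T@(np.r_[c,p[2]]-p)).round(1))
E
```

```text
t: 14.2
ee_pos: [504.6, 60.2, 159.6]
orientation: [-2.345, -2.087, 0.005]
ft_force: [-0.2, -0.2, -0.9]
width: 31.8
grasp_force: 30.0
[173.34   3.08  -0.21] -68.97466333901009 -68.28968476086128
-6.683700938964498 173.08039231154433 [505.4088511   60.14368751 160.32168956]
0.71 [507.3  71.4] [74.5 31.4] 83.29918670654297 [11.4 -0.  -0. ]Traceback (most recent call last):
  File "tt.py", line 23, in <module>
    k,l,st,ce=cv2.connectedComponentsWithStats(red); i=1+st[1:,4].argmax(); print("red",st[i],back(P,ce[i],48))
                                                         ~~~~~~~~~~~~~~~^^
ValueError: attempt to get argmax of an empty sequence
```

View pics/w5.png

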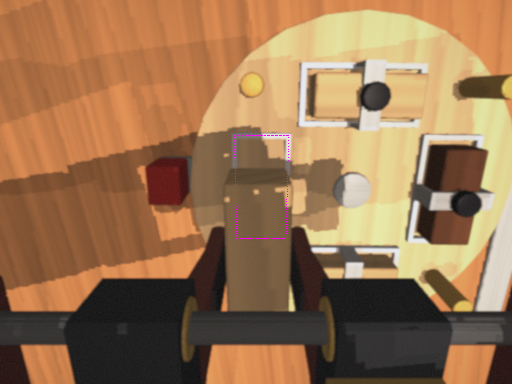

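The wrist view shows the bay rim fit, partly hidden by the held blank, whose far end is near rows 168–183. I'll measure the blank in the hand from both edges of its end face.

Run:
```python
from h import *
P=pose("wrist"); p,M=tool(); im=cv2.imread("pics/w5raw.png").astype(float)
print(im[160:192,242:248].mean(axis=(1,2)).round().astype(int).tolist())
for r in (167,168,169,181,182,183,184,185):
    print(r,[(M.T@(back(P,[258,r],p[2]+h)[0]-p))[0].round(1) for h in (-12.8,21.2)])
print("cols at row 215 top plane",[(M.T@(back(P,[c,215],p[2]+21.2)[0]-p))[1].round(1) for c in (225,291)])
t=np.array([507.6,59.5]); print((M.T@(np.r_[t,62.8]-p)).round(2), p.round(1))
```

```text
[99, 99, 100, 100, 100, 100, 99, 93, 81, 72, 70, 72, 73, 72, 71, 70, 70, 70, 71, 73, 74, 74, 73, 75, 80, 86, 88, 89, 89, 89, 90, 91]
167 [np.float64(40.5), np.float64(48.5)]
168 [np.float64(40.0), np.float64(48.0)]
169 [np.float64(39.4), np.float64(47.6)]
181 [np.float64(32.6), np.float64(42.1)]
182 [np.float64(32.0), np.float64(41.6)]
183 [np.float64(31.4), np.float64(41.1)]
184 [np.float64(30.8), np.float64(40.7)]
185 [np.float64(30.3), np.float64(40.2)]
cols at row 215 top plane [np.float64(-14.5), np.float64(16.0)]
[-0.33  1.38 98.36] [506.3  60.  161.2]
```

Run:
```python
from h import *
import h, tt
for k in range(3):
    P0=pose("wrist"); T=P0[1]@np.linalg.inv(P0[0]["hand_eye"])   # tool pose used
    tt.pose=lambda n:P0
    x,f,b,P,im,rim=tt.bay_angle(lo=170,hi=177)
    r=np.radians(x[0]); c=np.array([582.4,50.8])+x[1:]+78*np.array([np.cos(r),np.sin(r)])
    print("angle",x[0].round(2),"tool yaw",yaw(T[:3,:3]).round(2),"bay in tool",(T[:3,:3].T@(np.r_[c,50]-T[:3,3])).round(2), T[:3,3].round(1))
```

```text
angle 172.26 tool yaw -6.7 bay in tool [ -0.26   0.78 111.16] [506.3  60.  161.2]
angle 172.99 tool yaw -6.7 bay in tool [ -0.33   0.84 111.35] [506.5  59.9 161.4]
angle 172.3 tool yaw -6.7 bay in tool [ -0.25   0.24 111.44] [506.5  59.9 161.4]
```

```bash
python3 -m jog '[[-0.018,0.015,0.3,0,0,0,0.1],[0,0,0.6,0,0,0,0.1],[0,0,0.6,0,0,0,0.1],[0,0,0.4,0,0,0,0.1],[0,0,0.2,0,0,0,0.1],[0,0,0.1,0,0,0,0.1],[0,0,0,0,0,0,0.1],[0,0,0,0,0,0,0.1]]'
python3 - <<'E'
from h import *
p,M=tool(); print(p.round(1),yaw(M)); im=optics.get_image("wrist"); cv2.imwrite("pics/w6.png",cv2.resize(im[100:330,170:350,::-1],None,fx=2.6,fy=2.6,interpolation=cv2.INTER_CUBIC))
E
```

```text
t: 15.3
ee_pos: [507.4, 59.1, 73.6]
orientation: [2.347, 2.088, 0.001]
ft_force: [0.0, 0.4, -0.9]
width: 31.7
grasp_force: 30.0
[507.4  59.1  73.6] -6.693938690282666
```

View pics/w6.png

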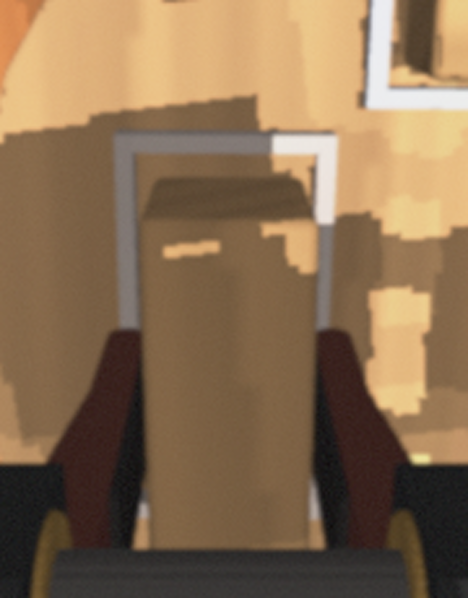

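The crop shows the blank's lower edge at columns 155–305, between the rim's inner edges at 135–315, so it sits about 1 mm to the right of centre. I'll compute both gaps.

Run:
```python
from h import *
P=pose("wrist"); p,M=tool()
g=lambda u,v,z:(M.T@(back(P,[170+u/2.6,100+v/2.6],z)[0]-p))[:2].round(1)
print(p.round(1)); 
print("rim inner L,R",g(135,200,56),g(317,200,56),"outer",g(115,200,56),g(337,200,56),"far inner/outer",g(228,153,56),g(228,132,56))
print("blank bottom L,R",g(155,180,p[2]-12.8),g(305,180,p[2]-12.8), "top far edge",g(228,218,p[2]+21.2))
```

```text
[507.5  59.1  73.7]
rim inner L,R [ 33.6 -19.8] [33.6 20.1] outer [ 33.6 -24.1] [33.6 24.5] far inner/outer [44.1  0.6] [48.6  0.6]
blank bottom L,R [ 39.3 -14.8] [39.3 16.9] top far edge [40.7  0.6]
```

Bay centre in the tool frame is about (0.1, 0.2) mm and blank centre about (0, 1.0) mm. I'll shift y by −0.8 mm and lower until contact.

```bash
python3 -m jog '[[0,-0.02,0.05,0,0,0,0.1],[0,0,0.1,0,0,0,0.1],[0,0,0.07,0,0,0,0.1],[0,0,0,0,0,0,0.1],[0,0,0,0,0,0,0.1]]'
python3 -m jog '[[0,0,0.025,0,0,0,0.1],[0,0,0,0,0,0,0.1],[0,0,0,0,0,0,0.1]]'
```

```text
t: 15.85
ee_pos: [506.0, 59.1, 64.1]
orientation: [-2.347, -2.088, 0.0]
ft_force: [-0.2, -0.4, -0.5]
width: 31.7
grasp_force: 30.0
t: 16.15
ee_pos: [506.1, 59.2, 63.3]
orientation: [2.347, 2.088, -0.0]
ft_force: [0.0, -0.2, -1.3]
width: 32.1
grasp_force: 30.0
```

```bash
python3 -m jog '[[0,0,0.025,0,0,0,0.1],[0,0,0,0,0,0,0.1],[0,0,0,0,0,0,0.1]]'
python3 -m jog '[[0,0,0.02,0,0,0,0.1],[0,0,0,0,0,0,0.1],[0,0,0,0,0,0,0.1]]'
```

```text
t: 16.45
ee_pos: [506.3, 59.2, 62.8]
orientation: [2.347, 2.088, 0.001]
ft_force: [-1.0, 0.2, 6.7]
width: 31.8
grasp_force: 30.0
t: 16.75
ee_pos: [506.3, 59.2, 62.8]
orientation: [2.347, 2.088, 0.001]
ft_force: [-5.4, 1.1, 15.4]
width: 31.7
grasp_force: 30.0
```

Contact is at the expected 62.8 mm, so the blank is on the bay floor. I'll ease off 1 mm, release and lift.

```bash
python3 -m jog '[[0,0,-0.025,0,0,0,0.1],[0,0,0,0,0,0,0.1],[0,0,0,0,0,0,0.4],[0,0,0,0,0,0,0.5],[0,0,0,0,0,0,0.55],[0,0,0,0,0,0,0.55],[0,0,0,0,0,0,0.55]]'
python3 -m jog '[[0,0,-0.3,0,0,0,0.55],[0,0,-0.7,0,0,0,0.55],[0,0,-1,0,0,0,0.55],[0,0,-1,0,0,0,0.55],[-0.8,0,-0.5,0,0,0,0.55],[-0.8,0,0,0,0,0,0.55],[0,0,0,0,0,0,0.55],[0,0,0,0,0,0,0.55]]'
python3 tt.py pics/w7.png
```

```text
t: 17.45
ee_pos: [506.0, 59.2, 62.4]
orientation: [-2.347, -2.088, 0.0]
ft_force: [0.4, -0.4, 0.8]
width: 48.2
grasp_force: 0.0
t: 18.25
ee_pos: [498.5, -4.7, 203.2]
orientation: [2.349, 2.086, 0.001]
ft_force: [-0.9, 0.4, -0.0]
width: 48.7
grasp_force: 0.0
[172.78   1.89  -1.08] -168.23894742640053 -166.79338483112613
-6.734460025304334 -146.74466432301384 [498.50584222  -4.21459165 202.77574165]
red [152  89   6  10  19] [[413.04523584  83.2119388   48.        ]]
```

View pics/w7.png

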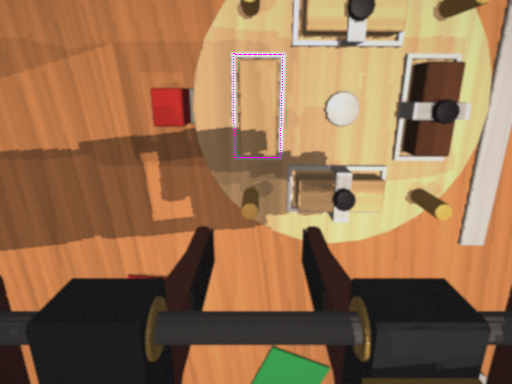

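The wrist view shows the blank lying flat inside the rim at (258,106), in line with the hub (342,108) and the pointer (170,106). The green mat is empty and the gripper is clear of everything, so I'm handing in.

```bash
python3 -c "
from workcell import ctrl
print(ctrl.close_job())"
```

```text
the job is handed in; nothing more can be done
None
```

The table is turned so the empty bay sits at the red pointer in its stop, the maple blank from the green mat lies flat in that bay, and I handed the job in at about 18 s; no verdict came back.

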